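Date check at the coffee corner

TASK

Do the date check: every coffee box and spice jar with a green seal belongs in the wooden rack, and every one with a red seal, including the one now standing in the rack, belongs in the grey returns block; only the seal counts, not the box's own colour. Stand each one upright on the counter inside a pocket that fits it, one to a pocket, setting it down rather than dropping it, never tip any of them over, and leave the mug, the glass and the pitcher where they are.

Things in the scene. Friction and masses are not known exactly. Their poses are not given: they have to be found in the camera images.
- rack: light wooden block 68 x 244 x 26 mm (x, y, z), fixed, with three pockets cut right through it in a row along its y, so that what stands in them stands on the counter at z = 0: box pocket a centred at y = +76 mm, box pocket b at y = -10 mm (both 32 x 80 mm, x by y, for one coffee box each) and the jar pocket at y = -87 mm (54 x 54 mm); origin at the centre of its underside
- returns: grey plastic block 68 x 244 x 26 mm (x, y, z), fixed, with three pockets cut right through it in a row along its y, so that what stands in them stands on the counter at z = 0: box pocket a centred at y = +76 mm, box pocket b at y = -10 mm (both 32 x 80 mm, x by y, for one coffee box each) and the jar pocket at y = -87 mm (54 x 54 mm); origin at the centre of its underside
- rack_box_a (a point): centre, at counter height, of the first box pocket of the wooden rack; its axes are those of the block
- rack_box_b (a point): centre, at counter height, of the second box pocket of the wooden rack; its axes are those of the block
- rack_jar (a point): centre, at counter height, of the jar pocket of the wooden rack; its axes are those of the block
- returns_box_a (a point): centre, at counter height, of the first box pocket of the grey returns block; its axes are those of the block
- returns_box_b (a point): centre, at counter height, of the second box pocket of the grey returns block; its axes are those of the block
- returns_jar (a point): centre, at counter height, of the jar pocket of the grey returns block; its axes are those of the block
- coffee_green_1: upright slim carton of drip-coffee bags (red front), 24 x 72 x 98 mm (x, y, z), 0.09 kg, with a green paper seal folded over the middle of its top edge; origin at the centre of its underside, z up, its thin side (24 mm, the one to grasp) along its x. Which front colour it has says nothing: only the seal counts. It starts in one of the wooden rack's box pockets
- coffee_green_2: upright slim carton of drip-coffee bags (green front), 24 x 72 x 98 mm (x, y, z), 0.09 kg, with a green paper seal folded over the middle of its top edge; origin at the centre of its underside, z up, its thin side (24 mm, the one to grasp) along its x. Which front colour it has says nothing: only the seal counts. It starts on the counter
- coffee_red_1: upright slim carton of drip-coffee bags (green front), 24 x 72 x 98 mm (x, y, z), 0.09 kg, with a red paper seal folded over the middle of its top edge; origin at the centre of its underside, z up, its thin side (24 mm, the one to grasp) along its x. Which front colour it has says nothing: only the seal counts. It starts in the wooden rack's other box pocket
- coffee_red_2: upright slim carton of drip-coffee bags (red front), 24 x 72 x 98 mm (x, y, z), 0.09 kg, with a red paper seal folded over the middle of its top edge; origin at the centre of its underside, z up, its thin side (24 mm, the one to grasp) along its x. Which front colour it has says nothing: only the seal counts. It starts on the counter
- jar_green: upright round spice jar, 46 mm in diameter, 106 mm tall, 0.11 kg, its lid covered by a green seal (the top 26 mm); origin at the centre of its underside, z up. It starts in the wooden rack's jar pocket, where it belongs
- jar_red: upright round spice jar, 46 mm in diameter, 106 mm tall, 0.11 kg, its lid covered by a red seal (the top 26 mm); origin at the centre of its underside, z up. It starts on the counter
- espresso_mug: dark blue espresso mug on the counter, 51 mm tall, 63 mm across and 88 mm with its handle, which points along its -y; origin at the centre of its footprint, underside. Not to be disturbed
- glass: clear glass tumbler on the counter, 59 mm across, 81 mm tall; origin at the centre of its underside. Not to be disturbed
- pitcher: steel milk pitcher on the counter, 75 mm across, 103 mm with its handle (along its +y) and spout, 96 mm tall; origin at the centre of its footprint, underside. Not to be disturbed

How it is judged:
At the end, for the whole second after the job is handed in: Green-sealed coffee boxes and jar in pockets of the wooden rack, red-sealed ones in the grey returns block, each within 10 mm of a fitting pocket's centre, upright (4.5 degrees), underside below 6 mm, at rest; mug, glass and pitcher within 30 mm of where they stood ((horizontal distance between coffee_green_1 and rack_box_a below 0.01 m or horizontal distance between coffee_green_1 and rack_box_b below 0.01 m) and height (world z) of each of coffee_green_1, coffee_green_2, coffee_red_1, coffee_red_2, jar_green, jar_red below 0.006 m and angle between each of coffee_green_1, coffee_green_2, coffee_red_1, coffee_red_2, jar_green, jar_red's own z axis and vertical below 0.08 rad and linear speed of each of coffee_green_1, coffee_green_2, coffee_red_1, coffee_red_2, jar_green, jar_red below 0.02 m/s and (horizontal distance between coffee_green_2 and rack_box_a below 0.01 m or horizontal distance between coffee_green_2 and rack_box_b below 0.01 m) and (horizontal distance between coffee_red_1 and returns_box_a below 0.01 m or horizontal distance between coffee_red_1 and returns_box_b below 0.01 m) and (horizontal distance between coffee_red_2 and returns_box_a below 0.01 m or horizontal distance between coffee_red_2 and returns_box_b below 0.01 m) and horizontal distance between jar_green and rack_jar below 0.01 m and horizontal distance between jar_red and returns_jar below 0.01 m and distance of each of espresso_mug, glass, pitcher from where it was at the start of the episode below 0.03 m); the robot touches nothing.
It fails at once if a coffee box or jar is tipped by more than 30 degrees (angle between any of coffee_green_1, coffee_green_2, coffee_red_1, coffee_red_2, jar_green, jar_red's own z axis and vertical above 0.52 rad).
It fails at once if a coffee box or jar is let go with its underside more than 35 mm above the counter ((height (world z) of coffee_green_1 above 0.035 m and contact force between coffee_green_1 and the fingers below 0.01 N) or (height (world z) of coffee_green_2 above 0.035 m and contact force between coffee_green_2 and the fingers below 0.01 N) or (height (world z) of coffee_red_1 above 0.035 m and contact force between coffee_red_1 and the fingers below 0.01 N) or (height (world z) of coffee_red_2 above 0.035 m and contact force between coffee_red_2 and the fingers below 0.01 N) or (height (world z) of jar_green above 0.035 m and contact force between jar_green and the fingers below 0.01 N) or (height (world z) of jar_red above 0.035 m and contact force between jar_red and the fingers below 0.01 N)).
It fails at once if the espresso mug is pushed more than 30 mm or tipped (distance of espresso_mug from where it was at the start of the episode above 0.03 m or angle between espresso_mug's own z axis and vertical above 0.4 rad).
It fails at once if the glass is pushed more than 30 mm or tipped (distance of glass from where it was at the start of the episode above 0.03 m or angle between glass's own z axis and vertical above 0.4 rad).
It fails at once if the pitcher is pushed more than 30 mm or tipped (distance of pitcher from where it was at the start of the episode above 0.03 m or angle between pitcher's own z axis and vertical above 0.4 rad).
It also fails if it takes over 70 s, if anything falls off the work surface, if the arm or the gripper's body presses on something with over 40 N, if the wrist force passes 120 N, or if a joint passes its speed limit or range.

ROBOT

A 7-joint arm with a two-finger parallel gripper is mounted at the origin on a cart in front of the work surface, level with it; the furniture and walls round the work are solid. World frame = base frame: x ahead of the robot, y to its left, z up, the work surface at z = 0. Lengths are in m, angles in rad, forces in N, time in s.
With the tool pointing down it reaches from about 0.4 to 0.85 m from the base axis. Payload 4.5 kg.
Tool frame: the origin (TCP) lies midway between the tips of the shut fingers; the grasp point (between the pads) lies 19 mm behind it; z points along the fingers, y is the line along which they close (so a half turn about z gives the same grasp; the last joint's range is limited). The gripper opens to 88 mm and grips with 3 to 60 N. Pads are 18 mm wide; open, the fingers measure 123 mm over their backs; the gripper's body (75 mm by 187 mm) begins 45 mm behind the grasp point.
Start: joints at [1.355, 0.689, -0.195, 1.565, 0.157, 0.902, -0.215], TCP at [0.155, -0.606, 0.239] pointing down, gripper open.
Joint ranges: [-3.01, 3.01], [-0.46, 2.08], [-1.47, 1.51], [0.13, 2.56], [-1, 4.14], [0.04, 2.09], [-2.66, 2.66]. Speed limits (rad/s): [2.57, 2.57, 3.14, 3.14, 3.14, 3.14, 3.14].

INTERFACE

Orientations are given as a unit quaternion [x, y, z, w].
In Python, from plant import r gives the robot as it stands.
- The arm moves only by the tool move_arm, never from a script. Its argument "targets" is a list that holds one entry, the list of rows, each a list of 7 numbers: the opening, from 0 (shut) to 1 (fully open), then the shift along the tool's x, y, z in mm, then the turn, a rotation vector about the tool's x, y, z in degrees. In form: [[[claw, dx, dy, dz, ax, ay, az], ...]]. A call has 1 to 10 rows; each row is the pose to reach, as a shift and turn from the pose commanded when the call began, along the tool's axes at that moment; what a row does not reach only later rows make up. A row lasts 1/8 s, in which the tool goes at most 62.5 mm and 10.7 degrees, less where a joint would pass 70% of its speed; a pose out of reach is approached as far as the arm can. A call with a gripper value outside its range is refused whole. The fingers move at their own pace and stop on an object; "newtons" is the grip in N (left out, the last holds). Time passes only in rows, so rows that repeat a pose let the fingers close. It gives the time, the measured TCP pose, the force, the opening and the grip force at its end, in the units of the state.
- r.get_state(): the state, without advancing time (a new reading comes with each control period).
- r.snapshot(name): name is "scene" or "top"; returns the picture (384x512x3 uint8, red, green, blue); there is no depth.
- r.camera_info(name): a dict with "fx", "fy", "cx", "cy" (pixels), "k1" (the pictures are not rectified: a ray, as slopes to the right and down, at radius r is drawn at 1 + k1 r^2 times it, then the intrinsics apply), "R" (3x3) and "t" (3): a world point X has camera coordinates R X + t. Camera axes: x right, y down, z forward; pixel columns grow to the right and rows downward; lengths in m; the calibration is good to about 2 mm. A picture is of the moment at which its call begins. camera_info takes no time and is no camera call.
- r.finish_job(): hands the job in; it is judged then, once.
The state is a dict: "clock": time; "q": joint angles; "qd": joint speeds; "joint_torque": joint torques, N m; "tool_pos": TCP position; "eef_rot": TCP orientation; "contact_force": force on the tool from outside, world axes, zero at the start; "moment": the same for the moment, N m; "opening": opening from 0.0 (shut) to 1.0 (fully open); "finger_force": force on a finger pad.
Only numpy, scipy, OpenCV 4.12 (cv2) and the standard library are available. Lean on these libraries where they do the work, as an engineer would, in place of code of your own. Each camera call takes 0.05 s, during which the arm holds its last target. There are 200 camera calls.

## Working session

There is one attempt and no reset: what is moved stays moved. The work goes in short steps, Python scripts to look and compute and a tool call to move; the robot and the scene stay as the last step left them, time stands still between calls to the robot, and variables do not carry over. Pictures are saved under pics/ and viewed, at most 10 in all, crops included, and the job is handed in when it is done.

Besides the shell and the picture viewer there is one more tool, called after "Emit:" as a command line: name --argument value ..., lists and objects as JSON in quotes. move_arm: Moves the arm, as the interface text tells. Its arguments: {"type":"object","properties":{"targets":{"type":"array","items":{"type":"array","items":{"type":"array","items":{"type":"number"}}}},"newtons":{"type":"number"}},"required":["targets"]}

```bash
ls; mkdir -p pics
python3 - <<'E'
from plant import r
import cv2,json
for n in("scene","top"):
    im=r.snapshot(n); cv2.imwrite(f"pics/{n}0.png",cv2.resize(im[:,:,::-1],(800,600),interpolation=cv2.INTER_CUBIC)); cv2.imwrite(f"/tmp/{n}0.png",im[:,:,::-1])
    print(n,r.camera_info(n))
print(r.get_state())
E
```

```text
pics
scene {'fx': 485.88766810674025, 'fy': 485.88766810674025, 'cx': 249.22187051338983, 'cy': 202.8358490612442, 'k1': -0.08804135143890383, 'R': array([[ 8.37103729e-01,  5.47043777e-01,  6.73179220e-04],
       [ 4.68684641e-01, -7.16560379e-01, -5.16600358e-01],
       [-2.82120637e-01,  4.32763595e-01, -8.56226382e-01]]), 't': array([-0.43712932, -0.23961466,  1.63258978])}
top {'fx': 359.20986929164985, 'fy': 359.20986929164985, 'cx': 253.79253919477765, 'cy': 190.29451924971724, 'k1': -0.0926778361782544, 'R': array([[ 0.01171012, -0.99976377, -0.01831037],
       [-0.99754495, -0.01041583, -0.06925021],
       [ 0.06904314,  0.01907634, -0.99743127]]), 't': array([0.01129709, 0.51322931, 1.09469866])}
{'clock': 0.1, 'q': array([ 1.35482886,  0.68991975, -0.1945067 ,  1.5662197 ,  0.15730944,
        0.90247896, -0.2150642 ]), 'qd': array([ 0.00243976, -0.00266486, -0.00085616, -0.00271593,  0.0009719 ,
        0.00164874,  0.00195065]), 'joint_torque': array([-3.21751664e-03, -5.28510082e+01, -1.27138250e+00, -1.53838527e+01,
       -5.24999911e-02,  2.02878204e-03,  8.06099729e-05]), 'tool_pos': array([ 0.15429989, -0.60508242,  0.23798305]), 'eef_rot': array([ 9.92205275e-01,  1.24611494e-01, -1.65673058e-04, -8.00587641e-04]), 'contact_force': array([-0.36861504,  0.14953284,  0.03288635]), 'moment': array([-0.01950347,  0.02906159,  0.01969672]), 'finger_force': 0.0, 'opening': 1.0047825302300257}
```

View pics/top0.png

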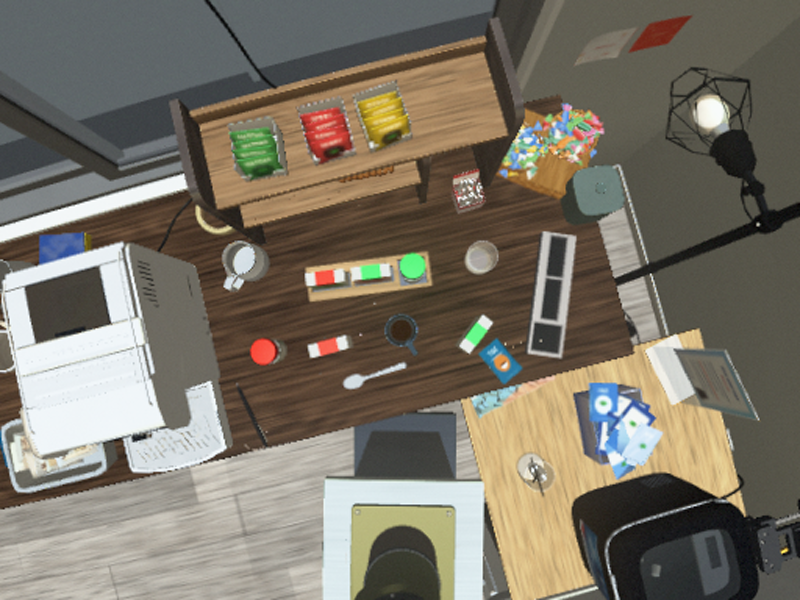

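View pics/scene0.png

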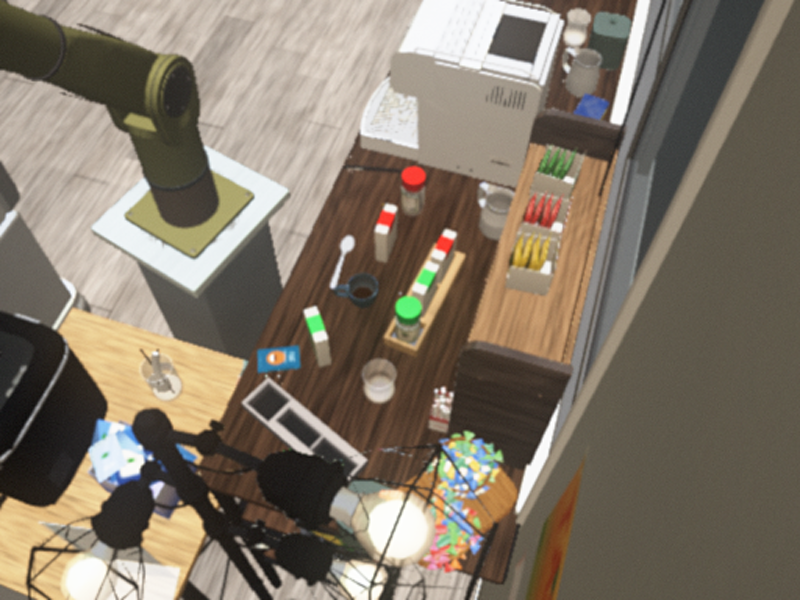

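The top view shows the rack at (368,275), holding a red-sealed box, a green-sealed box and the green jar. Red jar (264,351), red box (330,346) and green box (476,334) stand on the counter. The returns block is at (552,295), mug at (402,330), glass at (481,257), pitcher at (243,262).

Run:
```python
import cv2
im=cv2.imread("/tmp/top0.png")
cv2.imwrite("pics/c1.png",cv2.resize(im[140:240,140:300],None,fx=5,fy=5,interpolation=cv2.INTER_CUBIC))
cv2.imwrite("pics/c2.png",cv2.resize(im[140:240,280:380],None,fx=6,fy=6,interpolation=cv2.INTER_CUBIC))
```

```text
(no output)
```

View pics/c1.png

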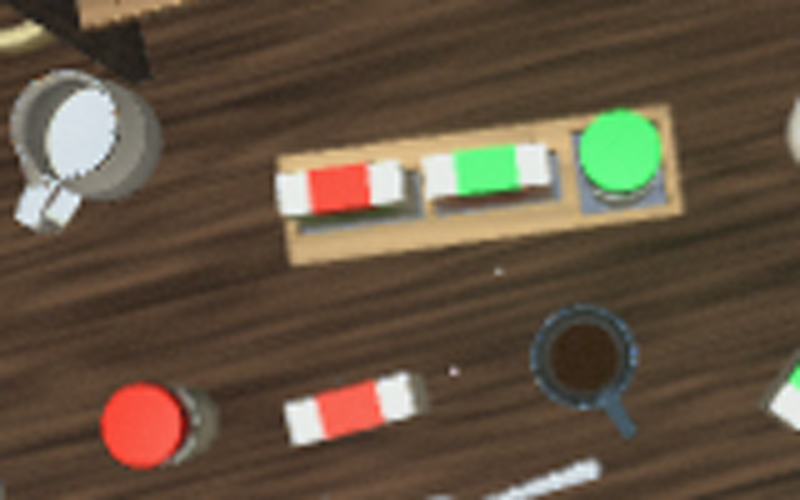

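View pics/c2.png

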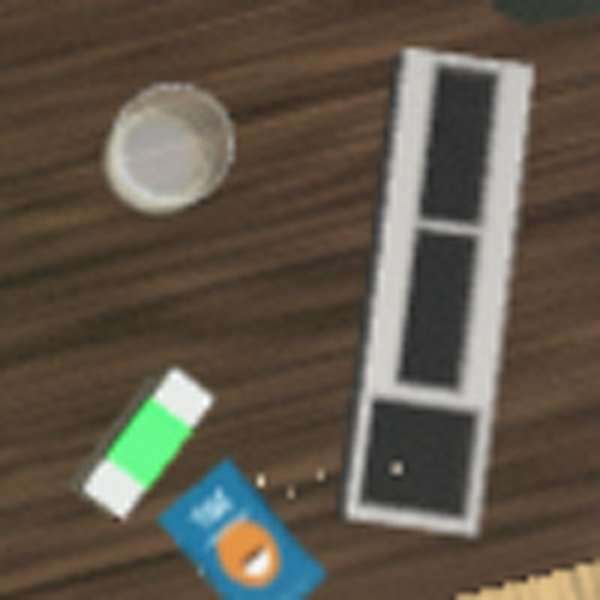

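The first crop shows the rack corners (277,156), (668,104), (684,213), (292,265), with the sealed tops inside. The second shows the returns block, corners (403,49), (533,66), (478,535), (345,518), with its square jar pocket at the bottom (robot side). Next I'll fit poses.

```bash
cat > h.py <<'E'
import numpy as np, cv2
from plant import r
from scipy.optimize import least_squares
from scipy.spatial.transform import Rotation as R
def proj(n,X):
    c=r.camera_info(n); P=np.atleast_2d(X)@c["R"].T+c["t"]; s=P[:,:2]/P[:,2:]
    s=s*(1+c["k1"]*(s**2).sum(1,keepdims=True)); return s*[c["fx"],c["fy"]]+[c["cx"],c["cy"]]
def world(o,pose): # local pts -> world
    x,y,a=pose; o=np.atleast_2d(np.array(o,float)); c,s=np.cos(a),np.sin(a)
    return np.c_[x+c*o[:,0]-s*o[:,1],y+s*o[:,0]+c*o[:,1],o[:,2]]
def fit(px,o,yaw0,n="top",free_yaw=True):
    f=lambda p:(proj(n,world(o,[p[0],p[1],p[2] if free_yaw else yaw0]))-px).ravel()
    s=least_squares(f,[.6,0,yaw0]); return s.x,np.sqrt((s.fun**2).mean())
def goto(x,y,z,yawdeg):
    """prints shift/turn from the measured TCP pose to TCP at x,y,z, tool x at yaw, pointing down"""
    s=r.get_state(); A=R.from_quat(s["eef_rot"]); a=np.radians(yawdeg)
    B=R.from_matrix(np.array([[np.cos(a),np.sin(a),0],[np.sin(a),-np.cos(a),0],[0,0,-1]]))
    d=A.inv().apply(np.array([x,y,z])-s["tool_pos"])*1000
    print("t",round(s["clock"],2),"d",d.round(1),"turn",(A.inv()*B).as_rotvec(degrees=True).round(1))
E
cat > fit.py <<'E'
from h import *
def c1(p): return (np.array(p)+.5)/5-.5+140
def c2(p): return (np.array(p)+.5)/6-.5+[280,140]
def rect(a,b,z): return [(a,b,z),(a,-b,z),(-a,-b,z),(-a,b,z)]  # +x+y,+x-y,-x-y,-x+y
BL=rect(.034,.122,.026); BX=rect(.012,.036,.098); d=np.pi/2
# image: up=+x, left=+y for yaw 0
P={}
P["rack"]=fit(c1([(277,156),(668,104),(684,213),(292,265)]),BL,0)
P["ret"]=fit(c2([(533,66),(478,535),(345,518),(403,49)]),BL,-d)
P["boxR_rack"]=fit(c1([(275,175),(403,160),(405,201),(280,216)]),BX,0)
P["boxG_rack"]=fit(c1([(420,155),(548,143),(553,185),(427,202)]),BX,0)
P["boxR"]=fit(c1([(283,403),(410,373),(419,412),(295,446)]),BX,0)
P["boxG"]=fit(c2([(215,400),(123,520),(82,486),(176,368)]),BX,-.9)
for k,p,z in (("jarR",c1([(143,425)]),.106),("jarG",c1([(620,150)]),.106),("mug",c1([(584,356)]),.051),("glass",c2([(170,148)]),.081),("pitcher",c1([(67,133)]),.096)):
    P[k]=fit(p,[(0,0,z)],0,free_yaw=False)
for k,(v,e) in P.items(): print(k,(v[:2]*1000).round(1),np.degrees(v[2]).round(1),"err",e.round(2))
for b in("rack","ret"):
    print(b,"a,b,jar",(world([(0,.076,0),(0,-.01,0),(0,-.087,0)],P[b][0])[:,:2]*1000).round(1).tolist())
im=cv2.imread("/tmp/scene0.png"); im=cv2.resize(im,None,fx=4,fy=4,interpolation=cv2.INTER_CUBIC)
dot=lambda X,c:[cv2.circle(im,tuple(int(v) for v in (q+.5)*4-.5),3,c,-1) for q in proj("scene",X)]
for k in P:
    o=BL if k in("rack","ret") else BX if "box" in k else [(.023*np.cos(t),.023*np.sin(t),.106) for t in np.arange(0,6.3,.7)] if "jar" in k else [(0,0,.05)]
    dot(world(o,P[k][0]),(255,0,255))
cv2.imwrite("pics/ov.png",cv2.resize(im[400:1240,560:1240],(486,600),interpolation=cv2.INTER_AREA))
E
python3 fit.py
```

```text
rack [554.7  73.6] 8.2 err 0.13
ret [ 523.  -289.1] -97.3 err 0.12
boxR_rack [544.1 149.2] 7.2 err 0.28
boxG_rack [554.6  64.5] 7.2 err 0.4
boxR [417.  140.2] 15.1 err 0.37
boxG [ 442.6 -130.2] -127.9 err 0.13
jarR [406.  259.2] 0.0 err 0.0
jarG [566.6 -12.1] 0.0 err 0.0
mug [449.3   7.8] 0.0 err 0.0
glass [ 587.  -142.2] 0.0 err 0.0
pitcher [575.4 311.8] 0.0 err 0.0
rack a,b,jar [[543.9, 148.9], [556.1, 63.7], [567.1, -12.5]]
ret a,b,jar [[598.4, -298.7], [513.1, -287.8], [436.7, -278.0]]
```

View pics/ov.png

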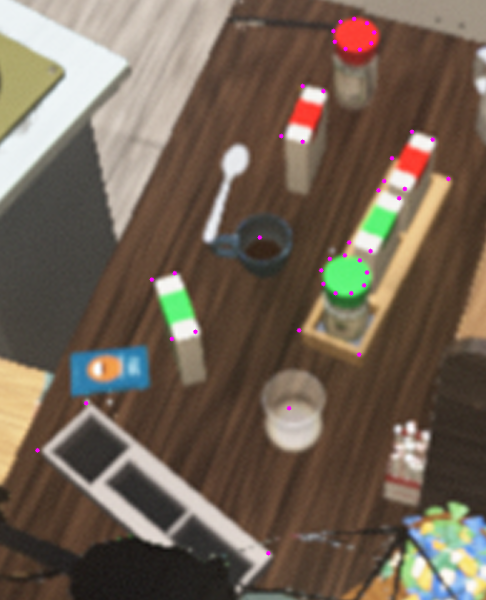

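The overlay shows the fitted points landing about 1 px (2–3 mm) off in the scene view, evenly everywhere, so the poses are confirmed. Before moving I'll check how high the lamp and shelf near the returns block are.

Run:
```python
from h import *
def ray(px,z): 
    v,e=fit(np.array([px])/1.5625,[(0,0,z)],0,free_yaw=False); return np.array([v[0],v[1],z])
for nm,px in (("boomtip",(617,281)),("boommid",(700,250)),("joint",(765,222)),("bulb",(712,110)),("shelfR",(490,130)),("shelfFrontL",(240,205)),("shelfpost",(515,145)),("shelfmid",(425,165))):
    for z in (0,.15,.3,.45,.6,.75):
        w=ray(px,z); print(nm,(w*1000).round(),(proj("scene",w)[0]*1.5625).round())
```

```text
boomtip [ 552. -431.    0.] [267. 508.]
boomtip [ 537. -374.  150.] [267. 445.]
boomtip [ 521. -317.  300.] [269. 370.]
boomtip [ 506. -261.  450.] [270. 280.]
boomtip [ 491. -204.  600.] [273. 170.]
boomtip [ 475. -147.  750.] [277.  35.]
boommid [ 619. -609.    0.] [232. 621.]
boommid [ 595. -528.  150.] [235. 547.]
boommid [ 570. -448.  300.] [238. 460.]
boommid [ 546. -368.  450.] [243. 355.]
boommid [ 522. -287.  600.] [249. 228.]
boommid [ 497. -207.  750.] [258.  74.]
joint [ 681. -756.    0.] [204. 727.]
joint [ 649. -656.  150.] [208. 644.]
joint [ 616. -556.  300.] [214. 545.]
joint [ 584. -456.  450.] [221. 426.]
joint [ 551. -356.  600.] [230. 283.]
joint [ 518. -256.  750.] [243. 111.]
bulb [ 922. -651.    0.] [375. 761.]
bulb [ 857. -565.  150.] [369. 675.]
bulb [ 793. -479.  300.] [361. 572.]
bulb [ 728. -393.  450.] [353. 448.]
bulb [ 664. -307.  600.] [343. 299.]
bulb [ 599. -221.  750.] [331. 122.]
shelfR [ 864. -172.    0.] [500. 483.]
shelfR [ 807. -150.  150.] [487. 422.]
shelfR [ 750. -128.  300.] [472. 350.]
shelfR [ 693. -105.  450.] [454. 263.]
shelfR [636. -
[... 642 characters left out ...]
=callback)
    f_new = fun(x_new)
    self._update_fun()
    ~~~~~~~~~~~~~~~~^^
    self.f = self.fun_wrapped(xp_copy(self.x))
             ~~~~~~~~~~~~~~~~^^^^^^^^^^^^^^^^^
    return np.atleast_1d(self.fun(x))
                         ~~~~~~~~^^^
    return self.f(x, *self.args, **self.kwargs)
           ~~~~~~^^^^^^^^^^^^^^^^^^^^^^^^^^^^^^
  File "h.py", line 12, in <lambda>
    f=lambda p:(proj(n,world(o,[p[0],p[1],p[2] if free_yaw else yaw0]))-px).ravel()
                ~~~~^^^^^^^^^^^^^^^^^^^^^^^^^^^^^^^^^^^^^^^^^^^^^^^^^^^
  File "h.py", line 6, in proj
    c=r.camera_info(n); P=np.atleast_2d(X)@c["R"].T+c["t"]; s=P[:,:2]/P[:,2:]
ValueError: time passes only in moves, steps and waits
```

```bash
sed -i 's/^def proj/from functools import lru_cache\ncam=lru_cache(None)(r.camera_info)\ndef proj/; s/c=r.camera_info(n)/c=cam(n)/' h.py
python3 - <<'E'
from h import *
def ray(px,z): 
    v,e=fit(np.array([px])/1.5625,[(0,0,z)],0,free_yaw=False); return np.array([v[0],v[1],z])
for nm,px in (("panelL_bot",(265,238)),("panelLfront_top",(243,206)),("edge1",(330,180)),("edge2",(410,163)),("railL",(245,222)),("panelRfront",(498,178))):
    for z in (0,.1,.2,.3,.4):
        w=ray(px,z); print(nm,(w*1000).round(),(proj("scene",w)[0]*1.5625).round())
E
```

```text
panelL_bot [633. 289.   0.] [510. 245.]
panelL_bot [616. 263. 100.] [502. 220.]
panelL_bot [598. 237. 200.] [494. 191.]
panelL_bot [581. 211. 300.] [485. 159.]
panelL_bot [564. 185. 400.] [474. 121.]
panelLfront_top [700. 337.   0.] [549. 244.]
panelLfront_top [677. 307. 100.] [540. 219.]
panelLfront_top [653. 277. 200.] [531. 190.]
panelLfront_top [630. 246. 300.] [520. 157.]
panelLfront_top [607. 216. 400.] [507. 120.]
edge1 [755. 157.   0.] [532. 318.]
edge1 [727. 143. 100.] [524. 288.]
edge1 [699. 129. 200.] [515. 255.]
edge1 [670. 114. 300.] [504. 218.]
edge1 [642. 100. 400.] [491. 175.]
edge2 [792.  -7.   0.] [509. 390.]
edge2 [760.  -7. 100.] [501. 357.]
edge2 [729.  -7. 200.] [492. 319.]
edge2 [697.  -6. 300.] [482. 276.]
edge2 [666.  -6. 400.] [470. 227.]
railL [667. 332.   0.] [533. 238.]
railL [646. 302. 100.] [525. 213.]
railL [626. 272. 200.] [516. 185.]
railL [605. 242. 300.] [506. 153.]
railL [585. 212. 400.] [494. 116.]
panelRfront [ 762. -188.    0.] [445. 460.]
panelRfront [ 733. -172.  100.] [439. 422.]
panelRfront [ 704. -155.  200.] [432. 379.]
panelRfront [ 675. -139.  300.] [425. 332.]
panelRfront [ 646. -123.  400.] [416. 277.]
```

Run:
```python
from h import *
goto(.40,-.30,.24,55); goto(.544,.149,.20,98.2); goto(.544,.149,.051,98.2)
```

```text
t 0.1 d [ 313.5 -234.9   -1.7] turn [ -0.1  -0.  -40.7]
t 0.1 d [ 564.1 -634.2   38.9] turn [ -0.1  -0.1 -83.9]
t 0.1 d [ 564.1 -634.   187.9] turn [ -0.1  -0.1 -83.9]
```

Emit:
move_arm --targets '[[[1,313,-235,0,0,0,-41],[1,313,-235,0,0,0,-41],[1,313,-235,0,0,0,-41],[1,313,-235,0,0,0,-41],[1,313,-235,0,0,0,-41],[1,313,-235,0,0,0,-41],[1,564,-634,20,0,0,-84],[1,564,-634,20,0,0,-84],[1,564,-634,20,0,0,-84],[1,564,-634,20,0,0,-84]]]' --newtons 20

```text
clock: 1.35
tool_pos: [0.4692, -0.0748, 0.2283]
eef_rot: [0.652, 0.758, -0.0, 0.0]
contact_force: [0.7, -0.7, 1.0]
opening: 1.003
finger_force: 0.0
```

Run:
```python
from h import *
goto(.544,.149,.20,98.2); goto(.544,.149,.051,98.2)
```

```text
t 1.35 d [210.  107.5  28.2] turn [-0.   0.   0.4]
t 1.35 d [210.1 107.5 177.2] turn [-0.   0.   0.4]
```

Emit:
move_arm --targets '[[[1,195,100,28,0,0,0],[1,195,100,28,0,0,0],[1,195,100,28,0,0,0],[1,195,100,28,0,0,0],[1,195,100,28,0,0,0],[1,195,100,28,0,0,0],[1,195,100,28,0,0,0]]]'

```text
clock: 2.22
tool_pos: [0.5396, 0.1288, 0.2004]
eef_rot: [0.655, 0.756, -0.001, 0.0]
contact_force: [0.1, -0.2, -0.4]
opening: 1.002
finger_force: 0.0
```

Run:
```python
from h import *
goto(.544,.149,.20,98.2); goto(.544,.149,.051,98.2)
```

```text
t 2.23 d [19.4  7.2  0.4] turn [-0.   0.1 -0.1]
t 2.23 d [ 19.6   7.3 149.4] turn [-0.   0.1 -0.1]
```

Emit:
move_arm --targets '[[[1,19,7,30,0,0,0],[1,19,7,80,0,0,0],[1,19,7,130,0,0,0],[1,19,7,149,0,0,0],[1,19,7,149,0,0,0],[0.2,19,7,149,0,0,0],[0,19,7,149,0,0,0],[0,19,7,149,0,0,0],[0,19,7,149,0,0,0],[0,19,7,149,0,0,0]]]'

```text
clock: 3.48
tool_pos: [0.544, 0.1507, 0.0516]
eef_rot: [0.654, 0.756, 0.0, 0.0]
contact_force: [0.1, 0.5, -0.2]
opening: 0.456
finger_force: 0.0
```

Run:
```python
from h import *
goto(.544,.149,.177,98.2); goto(.5,-.05,.19,45);goto(.598,-.299,.19,-7.3); print(r.get_state()["moment"])
```

```text
t 3.48 d [  -1.7   -0.2 -125.4] turn [0.  0.  0.1]
t 3.48 d [-192.3  -72.4 -138.4] turn [ 0.  -0.  53.3]
t 3.48 d [-452.8  -11.4 -138.4] turn [  0.   -0.  105.6]
[-0.07651128 -0.06237932  0.00162982]
```

Emit:
move_arm --targets '[[[0,-1,0,0,0,0,0],[0,-1,0,0,0,0,0],[0,-1,0,0,0,0,0],[0,-1,0,0,0,0,0]]]'

```text
clock: 3.98
tool_pos: [0.5441, 0.1496, 0.0514]
eef_rot: [0.654, 0.756, -0.0, 0.0]
contact_force: [0.1, 0.7, -0.8]
opening: 0.274
finger_force: 20.0
```

Emit:
move_arm --targets '[[[0,0,0,-20,0,0,0],[0,0,0,-60,0,0,0],[0,0,0,-110,0,0,0],[0,0,0,-135,0,0,0],[0,-120,-60,-135,0,0,30],[0,-190,-72,-135,0,0,53],[0,-190,-72,-135,0,0,53],[0,-190,-72,-135,0,0,53],[0,-190,-72,-135,0,0,53],[0,-190,-72,-135,0,0,53]]]'

```text
clock: 5.22
tool_pos: [0.5001, -0.0487, 0.1865]
eef_rot: [0.923, 0.386, -0.0, 0.0]
contact_force: [0.2, 0.5, -2.0]
opening: 0.273
finger_force: 20.0
```

Run:
```python
from h import *
goto(.598,-.299,.187,-7.3)
```

```text
t 5.22 d [-109.4  245.5   -0.4] turn [ 0.   0.  52.7]
```

Emit:
move_arm --targets '[[[0,-109,245,0,0,0,52.7],[0,-109,245,0,0,0,52.7],[0,-109,245,0,0,0,52.7],[0,-109,245,0,0,0,52.7],[0,-109,245,0,0,0,52.7],[0,-109,245,0,0,0,52.7],[0,-109,245,0,0,0,52.7],[0,-109,245,0,0,0,52.7]]]'

```text
clock: 6.22
tool_pos: [0.5976, -0.2964, 0.1865]
eef_rot: [0.998, -0.062, -0.0, -0.001]
contact_force: [0.1, -0.7, -1.4]
opening: 0.272
finger_force: 20.0
```

Run:
```python
from h import *
goto(.5984,-.2987,.187,-7.3)
for n,(a,b,c,d) in (("top",(150,220,300,400)),("scene",(190,390,190,340))):
    im=r.snapshot(n)[:,:,::-1]; cv2.imwrite(f"/tmp/{n}1.png",im)
t=cv2.imread("/tmp/top1.png")[140:240,300:400]; s=cv2.imread("/tmp/scene1.png")[230:380,150:280]
k=lambda x:cv2.resize(x,(400,int(400*x.shape[0]/x.shape[1])),interpolation=cv2.INTER_CUBIC)
t,s=k(t),k(s); H=max(len(t),len(s)); p=lambda x:cv2.copyMakeBorder(x,0,H-len(x),0,0,cv2.BORDER_CONSTANT)
cv2.imwrite("pics/d1.png",np.hstack([p(t),p(s)])[:600])
```

```text
t 6.22 d [ 1.1  2.2 -0.5] turn [-0.1  0.   0.2]
```

View pics/d1.png

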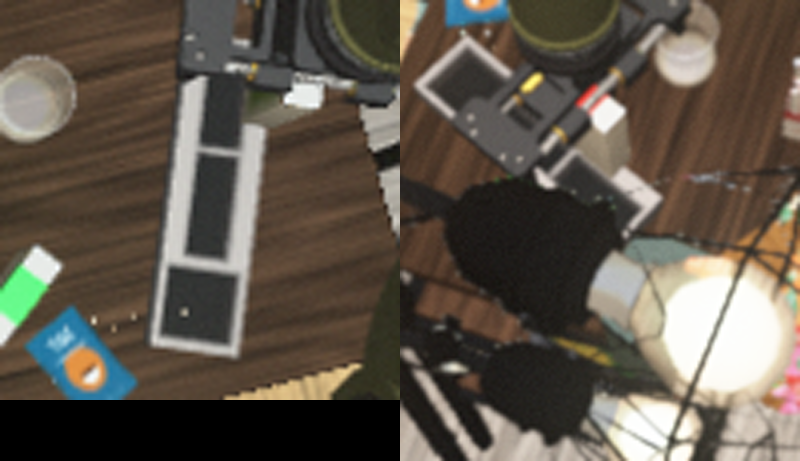

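The box hangs over the returns' far pocket at left panel (250,100), upright in the grip. Lowering it.

Emit:
move_arm --targets '[[[0,1,2,40,0,0,0],[0,1,2,90,0,0,0],[0,1,2,100,0,0,0],[0,1,2,106,0,0,0],[0,1,2,112,0,0,0],[0,1,2,118,0,0,0],[0,1,2,118,0,0,0]]]'

```text
clock: 7.2
tool_pos: [0.5984, -0.3007, 0.0687]
eef_rot: [0.998, -0.065, 0.0, 0.0]
contact_force: [0.2, 0.1, -1.1]
opening: 0.27
finger_force: 20.0
```

Emit:
move_arm --targets '[[[0,0,-1.5,0,0,0,0],[0,0,-1.5,8,0,0,0],[0,0,-1.5,14,0,0,0],[0,0,-1.5,16.5,0,0,0],[0,0,-1.5,16.5,0,0,0]]]'

```text
clock: 7.82
tool_pos: [0.5985, -0.2992, 0.0518]
eef_rot: [0.998, -0.065, -0.0, 0.0]
contact_force: [-0.1, 0.5, -1.4]
opening: 0.27
finger_force: 20.0
```

Emit:
move_arm --targets '[[[0.6,0,0,0.5,0,0,0],[0.6,0,0,0.5,0,0,0],[0.6,0,0,0.5,0,0,0],[0.6,0,0,0.5,0,0,0],[0.6,0,0,-15,0,0,0],[0.6,0,0,-60,0,0,0],[1,0,0,-120,0,0,0],[1,0,0,-135,0,0,0]]]'

```text
clock: 8.82
tool_pos: [0.6012, -0.3005, 0.1928]
eef_rot: [0.998, -0.065, 0.004, 0.002]
contact_force: [-0.7, -1.0, 0.4]
opening: 0.801
finger_force: 0.0
```

Run:
```python
from h import *
goto(.4426,-.1302,.15,142.1);goto(.4426,-.1302,.051,142.1)
```

```text
t 8.82 d [-179.7 -148.5   40.7] turn [   0.7    0.  -149.5]
t 8.82 d [-180.6 -148.8  139.7] turn [   0.7    0.  -149.5]
```

Emit:
move_arm --targets '[[[1,-180,-149,5,0,0,-75],[1,-180,-149,5,0,0,-75],[1,-180,-149,5,0,0,-75],[1,-180,-149,5,0,0,-75],[1,-180,-149,5,0,0,-75],[1,-180,-149,5,0,0,-75],[1,-180,-149,5,0,0,-75],[1,-180,-149,5,0,0,-75],[1,-180,-149,5,0,0,-75],[1,-180,-149,5,0,0,-75]]]'

```text
clock: 10.07
tool_pos: [0.4393, -0.1282, 0.182]
eef_rot: [0.832, 0.555, -0.0, 0.0]
contact_force: [-0.6, 1.1, 1.0]
opening: 1.001
finger_force: 0.0
```

Run:
```python
from h import *
goto(.4426,-.1302,.17,142.1)
```

```text
t 10.07 d [-0.6  3.8 12. ] turn [ -0.    0.  -74.6]
```

Emit:
move_arm --targets '[[[1,0,4,12,0,0,-74.6],[1,0,4,12,0,0,-74.6],[1,0,4,12,0,0,-74.6],[1,0,4,12,0,0,-74.6],[1,0,4,12,0,0,-74.6],[1,0,4,12,0,0,-74.6],[1,0,4,12,0,0,-74.6],[1,0,4,12,0,0,-74.6],[1,0,4,12,0,0,-74.6]]]'

```text
clock: 11.2
tool_pos: [0.443, -0.1297, 0.17]
eef_rot: [0.326, 0.945, -0.0, 0.0]
contact_force: [-0.4, 0.6, -0.1]
opening: 0.997
finger_force: 0.0
```

Run:
```python
from h import *
goto(.4426,-.1302,.051,142.1)
```

```text
t 11.2 d [ 1.00e-01 -6.00e-01  1.19e+02] turn [-0.   0.  -0.1]
```

Emit:
move_arm --targets '[[[0.7,0,-0.6,40,0,0,0],[0.7,0,-0.6,90,0,0,0],[0.7,0,-0.6,119,0,0,0],[0.7,0,-0.6,119,0,0,0],[0,0,-0.6,119,0,0,0],[0,0,-0.6,119,0,0,0],[0,0,-0.6,119,0,0,0],[0,0,-0.6,119,0,0,0],[0,0,-0.6,119,0,0,0],[0,0,-0.6,119,0,0,0]]]'

```text
clock: 12.45
tool_pos: [0.4429, -0.1304, 0.0514]
eef_rot: [0.324, 0.946, -0.0, 0.0]
contact_force: [0.2, -0.9, 4.7]
opening: 0.268
finger_force: 19.9
```

Run:
```python
from h import *
goto(.4426,-.1302,.186,142.1); goto(.5439,.1489,.186,98.2)
```

```text
t 12.45 d [   0.2   -0.  -134.6] turn [-0.   0.1  0.1]
t 12.45 d [  91.4  282.6 -134.7] turn [ 0.   0.1 44. ]
```

Emit:
move_arm --targets '[[[0,0,0,-20,0,0,0],[0,0,0,-65,0,0,0],[0,0,0,-115,0,0,0],[0,0,0,-135,0,0,0],[0,91,283,-135,0,0,44],[0,91,283,-135,0,0,44],[0,91,283,-135,0,0,44],[0,91,283,-135,0,0,44],[0,91,283,-135,0,0,44],[0,91,283,-135,0,0,44]]]'

```text
clock: 13.7
tool_pos: [0.5444, 0.1549, 0.186]
eef_rot: [0.652, 0.758, 0.002, -0.001]
contact_force: [-0.8, 0.2, -1.0]
opening: 0.271
finger_force: 19.9
```

Run:
```python
from h import *
goto(.5439,.1489,.186,98.2)
```

```text
t 13.7 d [-5.9 -1.4 -0. ] turn [ 0.1 -0.2  0.4]
```

Emit:
move_arm --targets '[[[0,0,0,0,0,0,0],[0,0,0,40,0,0,0],[0,0,0,85,0,0,0],[0,0,0,98,0,0,0],[0,0,0,98,0,0,0],[0,0,0,98,0,0,0]]]'

```text
clock: 14.45
tool_pos: [0.5452, 0.1492, 0.0894]
eef_rot: [0.655, 0.756, 0.001, 0.001]
contact_force: [-0.4, 0.5, -0.8]
opening: 0.271
finger_force: 19.9
```

Run:
```python
from h import *
goto(.5439,.1489,.0515,98.2)
```

```text
t 14.45 d [-0.2 -1.5 37.9] turn [ 0.1 -0.  -0. ]
```

Emit:
move_arm --targets '[[[0,0,-1,0,0,0,0],[0,0,-1,8,0,0,0],[0,0,-1,16,0,0,0],[0,0,-1,22,0,0,0],[0,0,-1,22,0,0,0]]]'

```text
clock: 15.08
tool_pos: [0.5428, 0.1489, 0.0652]
eef_rot: [0.655, 0.756, -0.001, -0.0]
contact_force: [0.2, -0.4, -1.1]
opening: 0.27
finger_force: 19.9
```

Emit:
move_arm --targets '[[[0,0,0.5,6,0,0,0],[0,0,0.5,12,0,0,0],[0,0,0.5,13.7,0,0,0],[0,0,0.5,13.7,0,0,0],[0.6,0,0.5,13.7,0,0,0],[0.6,0,0.5,13.7,0,0,0],[0.6,0,0.5,13.7,0,0,0],[0.6,0,0.5,13.7,0,0,0],[0.6,0,0.5,5,0,0,0],[0.6,0,0.5,-50,0,0,0]]]'

```text
clock: 16.32
tool_pos: [0.5418, 0.1483, 0.1145]
eef_rot: [0.655, 0.756, -0.003, -0.001]
contact_force: [1.4, 0.4, 0.9]
opening: 0.6
finger_force: 0.0
```

Run:
```python
from h import *
goto(.5439,.1489,.175,98.2); goto(.417,.1402,.175,105.1); goto(.417,.1402,.051,105.1)
```

```text
t 16.32 d [  0.2   1.8 -60.5] turn [-0.4  0.1  0. ]
t 16.32 d [   9.8 -125.   -59.7] turn [-0.4  0.1 -6.9]
t 16.32 d [  10.  -124.2   64.3] turn [-0.4  0.1 -6.9]
```

Emit:
move_arm --targets '[[[0.7,0,0,-60,0,0,0],[0.7,10,-125,-60,0,0,-7],[0.7,10,-125,-60,0,0,-7],[0.7,10,-125,-60,0,0,-7],[0.7,10,-125,-60,0,0,-7],[0.7,10,-125,-60,0,0,-7]]]'

```text
clock: 17.08
tool_pos: [0.4206, 0.1419, 0.1762]
eef_rot: [0.608, 0.794, 0.001, 0.001]
contact_force: [-0.1, 0.2, 0.0]
opening: 0.699
finger_force: 0.0
```

Run:
```python
from h import *
goto(.417,.1402,.051,105.1)
```

```text
t 17.07 d [ -0.8  -4.2 125.2] turn [ 0.1 -0.   0. ]
```

Emit:
move_arm --targets '[[[0.7,-0.8,-3,30,0,0,0],[0.7,-0.8,-3,80,0,0,0],[0.7,-0.8,-3,125,0,0,0],[0.7,-0.8,-3,125,0,0,0],[0,-0.8,-3,125,0,0,0],[0,-0.8,-3,125,0,0,0],[0,-0.8,-3,125,0,0,0],[0,-0.8,-3,125,0,0,0],[0,-0.8,-3,125,0,0,0],[0,-0.8,-3,125,0,0,0]]]'

```text
clock: 18.32
tool_pos: [0.4164, 0.1397, 0.0517]
eef_rot: [0.608, 0.794, 0.001, 0.0]
contact_force: [0.2, 0.4, 6.7]
opening: 0.268
finger_force: 20.0
```

Run:
```python
from h import *
goto(.42,.12,.19,105.1); goto(.46,-.1,.19,45); goto(.5131,-.2878,.19,-7.3)
```

```text
t 18.32 d [ -20.    -1.5 -138.3] turn [ 0.1 -0.   0.1]
t 18.32 d [-242.8  -20.5 -138.4] turn [ 0.1 -0.  60.2]
t 18.32 d [-437.9  -18.3 -138.4] turn [ 1.000e-01 -1.000e-01  1.125e+02]
```

Emit:
move_arm --targets '[[[0,0,0,-20,0,0,0],[0,0,0,-65,0,0,0],[0,0,0,-115,0,0,0],[0,0,0,-135,0,0,0],[0,-243,-20,-135,0,0,60],[0,-243,-20,-135,0,0,60],[0,-243,-20,-135,0,0,60],[0,-243,-20,-135,0,0,60],[0,-243,-20,-135,0,0,60],[0,-243,-20,-135,0,0,60]]]'

```text
clock: 19.58
tool_pos: [0.4597, -0.1013, 0.1859]
eef_rot: [0.925, 0.381, -0.0, -0.0]
contact_force: [-0.5, -0.2, -1.0]
opening: 0.27
finger_force: 20.0
```

Run:
```python
from h import *
goto(.5131,-.2878,.187,-7.3)
```

```text
t 19.57 d [-93.5 170.   -1.1] turn [ 0.   0.  52.1]
```

Emit:
move_arm --targets '[[[0,-93.5,170,0,0,0,52],[0,-93.5,170,0,0,0,52],[0,-93.5,170,0,0,0,52],[0,-93.5,170,0,0,0,52],[0,-93.5,170,0,0,0,52],[0,-93.5,170,0,0,0,52],[0,-93.5,170,0,0,0,52],[0,-93.5,170,40,0,0,52],[0,-93.5,170,90,0,0,52],[0,-93.5,170,90,0,0,52]]]'

```text
clock: 20.82
tool_pos: [0.5122, -0.2846, 0.093]
eef_rot: [0.998, -0.058, -0.004, -0.002]
contact_force: [0.1, 0.2, -0.0]
opening: 0.269
finger_force: 20.0
```

Run:
```python
from h import *
goto(.5131,-.2878,.0515,-7.3)
```

```text
t 20.82 d [ 1.6  3.2 41.5] turn [-0.2  0.4  0.6]
```

Let it settle, then re-measure.

Emit:
move_arm --targets '[[[0,0,0,0,0,0,0.3],[0,0,0,0,0,0,0.3],[0,0,0,0,0,0,0.3]]]'

```text
clock: 21.2
tool_pos: [0.5159, -0.2867, 0.0976]
eef_rot: [0.998, -0.062, 0.001, 0.001]
contact_force: [-0.8, 0.0, -1.7]
opening: 0.273
finger_force: 20.0
```

Run:
```python
from h import *
goto(.5131,-.2878,.0515,-7.3)
```

```text
t 21.2 d [-2.7  1.4 46.1] turn [ 0.1 -0.2  0.2]
```

Emit:
move_arm --targets '[[[0,-0.5,1,0,0,0,0.2],[0,-0.5,1,12,0,0,0.2],[0,-0.5,1,20,0,0,0.2],[0,-0.5,1,28,0,0,0.2],[0,-0.5,1,30,0,0,0.2],[0,-0.5,1,30,0,0,0.2]]]'

```text
clock: 21.95
tool_pos: [0.5143, -0.2871, 0.0657]
eef_rot: [0.998, -0.064, -0.0, -0.0]
contact_force: [-0.5, 0.2, -0.5]
opening: 0.274
finger_force: 20.0
```

Run:
```python
from h import *
goto(.5131,-.2878,.0515,-7.3)
```

```text
t 21.95 d [-1.1  0.8 14.2] turn [-0.  0. -0.]
```

Emit:
move_arm --targets '[[[0,-1,0.8,6,0,0,0],[0,-1,0.8,12,0,0,0],[0,-1,0.8,14,0,0,0],[0,-1,0.8,14,0,0,0],[0.6,-1,0.8,14,0,0,0],[0.6,-1,0.8,14,0,0,0],[0.6,-1,0.8,14,0,0,0],[0.6,-1,0.8,14,0,0,0],[0.6,-1,0.8,5,0,0,0],[0.6,-1,0.8,-50,0,0,0]]]'

```text
clock: 23.2
tool_pos: [0.5112, -0.2867, 0.1143]
eef_rot: [0.998, -0.064, -0.003, -0.001]
contact_force: [1.0, -0.9, 0.1]
opening: 0.599
finger_force: 0.0
```

Run:
```python
from h import *
goto(.513,-.288,.2,-7.3); goto(.45,-.05,.2,50); goto(.406,.2592,.2,108)
```

```text
t 23.2 d [  1.4   0.9 -85.7] turn [-0.1  0.4  0. ]
t 23.2 d [ -91.3 -227.2  -84.6] turn [ -0.3   0.3 -57.3]
t 23.2 d [-174.2 -528.3  -83.4] turn [-5.000e-01  1.000e-01 -1.153e+02]
```

Emit:
move_arm --targets '[[[1,1,0,-60,0,0,0],[1,0,0,-85,0,0,0],[1,-91,-227,-85,0,0,-57],[1,-91,-227,-85,0,0,-57],[1,-91,-227,-85,0,0,-57],[1,-91,-227,-85,0,0,-57],[1,-91,-227,-85,0,0,-57],[1,-174,-528,-85,0,0,-115],[1,-174,-528,-85,0,0,-115],[1,-174,-528,-85,0,0,-115]]]'

```text
clock: 24.45
tool_pos: [0.4255, 0.1361, 0.2017]
eef_rot: [0.772, 0.636, 0.001, 0.001]
contact_force: [1.4, -0.3, -0.3]
opening: 0.998
finger_force: 0.0
```

Run:
```python
from h import *
goto(.406,.2592,.19,108)
im=r.snapshot("top")[:,:,::-1]; cv2.imwrite("/tmp/top2.png",im)
cv2.imwrite("pics/e1.png",cv2.resize(im[130:250,120:380],None,fx=3.07,fy=3.07,interpolation=cv2.INTER_CUBIC))
```

```text
t 24.45 d [117.1 -42.8  11.6] turn [  0.1   0.  -29.1]
```

View pics/e1.png

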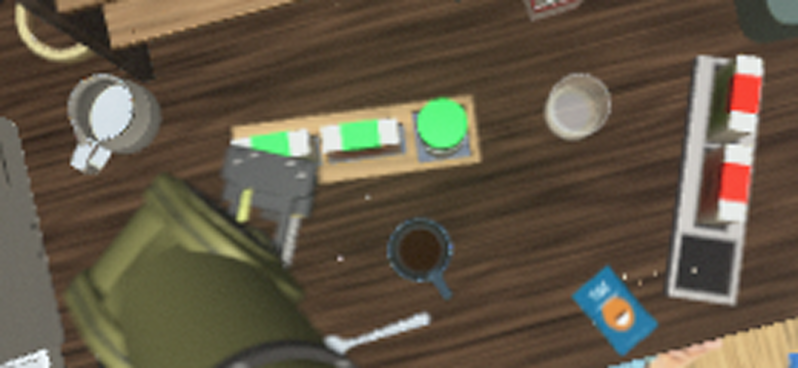

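The returns holds two red-sealed boxes at (745,95) and (735,185), and the rack two green boxes plus the green jar. All stand in their pockets. Only the red jar is left.

Emit:
move_arm --targets '[[[1,117,-43,11,0,0,-29],[1,117,-43,11,0,0,-29],[1,117,-43,11,0,0,-29],[1,117,-43,11,0,0,-29],[1,117,-43,11,0,0,-29],[1,117,-43,11,0,0,-29]]]'

```text
clock: 25.25
tool_pos: [0.4069, 0.2566, 0.1901]
eef_rot: [0.592, 0.806, -0.0, 0.0]
contact_force: [0.1, 0.6, -0.9]
opening: 0.999
finger_force: 0.0
```

Run:
```python
from h import *
goto(.406,.2592,.051,108)
```

```text
t 25.25 d [ 2.800e+00 -1.000e-01  1.391e+02] turn [ 0.   0.  -0.6]
```

Emit:
move_arm --targets '[[[1,2.5,0,40,0,0,0],[1,2.5,0,90,0,0,0],[1,2.5,0,139,0,0,0],[1,2.5,0,139,0,0,0],[0,2.5,0,139,0,0,0],[0,2.5,0,139,0,0,0],[0,2.5,0,139,0,0,0],[0,2.5,0,139,0,0,0],[0,2.5,0,139,0,0,0],[0,2.5,0,139,0,0,0]]]'

```text
clock: 26.5
tool_pos: [0.4059, 0.2602, 0.0514]
eef_rot: [0.59, 0.807, 0.0, 0.0]
contact_force: [-0.1, -1.8, 6.1]
opening: 0.518
finger_force: 20.0
```

Run:
```python
from h import *
goto(.406,.2592,.19,108); goto(.42,.0,.19,50); goto(.4367,-.278,.19,-7.3)
```

```text
t 26.5 d [  -1.    -0.  -138.6] turn [ 0.   0.  -0.4]
t 26.5 d [-252.2  -65.2 -138.6] turn [ 0.  -0.  57.6]
t 26.5 d [-522.3 -133.4 -138.7] turn [  0.   -0.  114.9]
```

Emit:
move_arm --targets '[[[0,0,0,-20,0,0,0],[0,0,0,-65,0,0,0],[0,0,0,-115,0,0,0],[0,0,0,-138,0,0,0],[0,-252,-65,-138,0,0,57],[0,-252,-65,-138,0,0,57],[0,-252,-65,-138,0,0,57],[0,-252,-65,-138,0,0,57],[0,-252,-65,-138,0,0,57],[0,-252,-65,-138,0,0,57]]]'

```text
clock: 27.75
tool_pos: [0.4196, -0.0018, 0.1888]
eef_rot: [0.905, 0.424, -0.001, 0.0]
contact_force: [0.2, 0.1, -0.8]
opening: 0.515
finger_force: 20.0
```

Run:
```python
from h import *
goto(.4367,-.278,.19,-7.3)
```

```text
t 27.75 d [-201.4  189.9   -1. ] turn [ 0.   0.1 57.5]
```

Emit:
move_arm --targets '[[[0,-201,190,0,0,0,57.5],[0,-201,190,0,0,0,57.5],[0,-201,190,0,0,0,57.5],[0,-201,190,0,0,0,57.5],[0,-201,190,0,0,0,57.5],[0,-201,190,0,0,0,57.5],[0,-201,190,0,0,0,57.5],[0,-201,190,40,0,0,57.5],[0,-201,190,90,0,0,57.5],[0,-201,190,90,0,0,57.5]]]'

```text
clock: 29.0
tool_pos: [0.437, -0.2735, 0.0963]
eef_rot: [0.998, -0.059, -0.004, -0.002]
contact_force: [-0.1, -0.2, -1.1]
opening: 0.513
finger_force: 20.0
```

Emit:
move_arm --targets '[[[0,0,0,0,0,0,0],[0,0,0,0,0,0,0],[0,0,0,0,0,0,0],[0,0,0,0,0,0,0]]]'

```text
clock: 29.5
tool_pos: [0.4397, -0.276, 0.0998]
eef_rot: [0.998, -0.06, 0.001, 0.0]
contact_force: [-0.2, -0.2, -1.2]
opening: 0.514
finger_force: 20.0
```

Run:
```python
from h import *
goto(.4367,-.278,.0515,-7.3)
im=r.snapshot("top")[:,:,::-1]
cv2.imwrite("pics/f1.png",cv2.resize(im[140:240,290:390],None,fx=5,fy=5,interpolation=cv2.INTER_CUBIC))
```

```text
t 29.5 d [-2.8  2.4 48.3] turn [ 0.  -0.1  0.4]
```

View pics/f1.png

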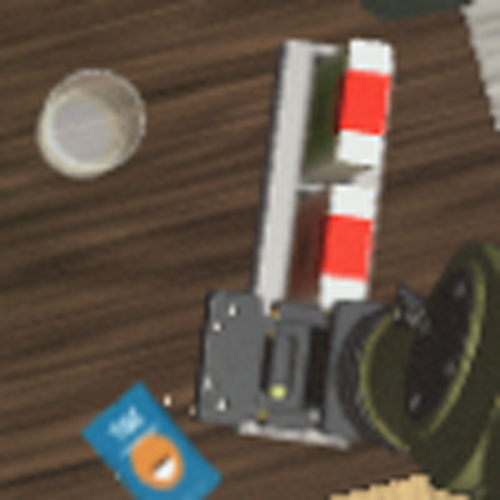

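The picture shows the gripper above the jar pocket at (285,360), with both red-sealed boxes standing. Now I'll lower the jar.

Emit:
move_arm --targets '[[[0,-1.5,2,0,0,0,0.4],[0,-1.5,2,12,0,0,0.4],[0,-1.5,2,20,0,0,0.4],[0,-1.5,2,28,0,0,0.4],[0,-1.5,2,32,0,0,0.4],[0,-1.5,2,32,0,0,0.4]]]'

```text
clock: 30.3
tool_pos: [0.4375, -0.2773, 0.0666]
eef_rot: [0.998, -0.063, -0.0, -0.0]
contact_force: [0.0, 0.0, -1.8]
opening: 0.518
finger_force: 20.0
```

Run:
```python
from h import *
goto(.4367,-.278,.0515,-7.3)
```

```text
t 30.3 d [-0.7  0.8 15.1] turn [-0.  0.  0.]
```

Emit:
move_arm --targets '[[[0,-0.5,0.8,6,0,0,0],[0,-0.5,0.8,12,0,0,0],[0,-0.5,0.8,15,0,0,0],[0,-0.5,0.8,15,0,0,0],[0.85,-0.5,0.8,15,0,0,0],[0.85,-0.5,0.8,15,0,0,0],[0.85,-0.5,0.8,15,0,0,0],[0.85,-0.5,0.8,15,0,0,0],[0.85,-0.5,0.8,5,0,0,0],[0.85,-0.5,0.8,-50,0,0,0]]]'

```text
clock: 31.55
tool_pos: [0.4355, -0.2772, 0.1158]
eef_rot: [0.998, -0.063, -0.003, -0.001]
contact_force: [1.2, 0.2, -0.5]
opening: 0.848
finger_force: 0.0
```

Emit:
move_arm --targets '[[[1,0,0,-50,0,0,0],[1,0,0,-90,0,0,0],[1,-40,-60,-90,0,0,0],[1,-80,-150,-90,0,0,0],[1,-80,-200,-90,0,0,0],[1,-80,-200,-90,0,0,0],[1,-80,-200,-90,0,0,0],[1,-80,-200,-90,0,0,0]]]'

```text
clock: 32.55
tool_pos: [0.3832, -0.0706, 0.2073]
eef_rot: [0.998, -0.064, 0.0, 0.0]
contact_force: [-0.7, -0.5, -0.4]
opening: 0.999
finger_force: 0.0
```

Run:
```python
from h import *
im=r.snapshot("top")[:,:,::-1]
cv2.imwrite("pics/g1.png",cv2.resize(im[130:250,120:380],None,fx=3.07,fy=3.07,interpolation=cv2.INTER_CUBIC))
```

```text
(no output)
```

View pics/g1.png

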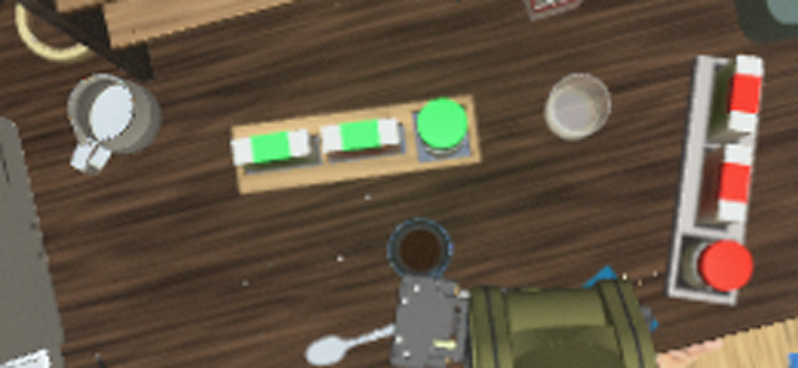

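The picture shows the rack with green seals at (271,147), (360,136) and (441,123), and the returns with red seals at (745,95), (736,183) and (726,266). The mug, glass and pitcher haven't moved. Last, a numeric check.

Run:
```python
from h import *
ok=True
for p,z,t in (((271,147),.098,(543.9,148.9)),((745,95),.098,(598.4,-298.7)),((736,183),.098,(513.1,-287.8)),((726,266),.106,(436.7,-278)),((360,136),.098,(556.1,63.7)),((441,123),.106,(567.1,-12.5))):
    v,e=fit((np.array([p])+.5)/3.07-.5+[120,130],[(0,0,z)],0,free_yaw=False); d=v[:2]*1000-t; print(d.round(1)); ok&=np.hypot(*d)<7
if ok: print(r.finish_job())
```

```text
[-0.8 -0.4]
[-1.3  0.2]
[ 0.6 -1.1]
[-0.9  1.2]
[-1.8  1. ]
[-0.8  1.2]
the job is handed in; nothing more can be done
None
```

The job is handed in: all green-sealed items stand in the wooden rack and all red-sealed ones in the grey returns block, each within about 2 mm of its pocket centre by the last top-camera picture, with the mug, glass and pitcher left alone; no verdict came back.

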